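# Fill the ball carrier and hold it over the code reader

### The arm

A 6-joint arm with a two-finger parallel gripper is mounted at the origin on the work surface. World frame = base frame: x ahead of the robot, y to its left, z up, the work surface at z = 0. Lengths are in m, angles in rad, forces in N, time in s.
With the tool pointing down it reaches from about 0.375 to 0.975 m from the base axis. Payload 3.8 kg.
Tool frame: the origin (TCP) lies midway between the tips of the shut fingers; the grasp point (between the pads) lies 19 mm behind it; z points along the fingers, y is the line along which they close (so a half turn about z gives the same grasp; the last joint's range is limited). The gripper opens to 85 mm and grips with 20 to 120 N. Pads are 22 mm wide; open, the fingers measure 114 mm over their backs; the gripper's body (76 mm by 85 mm) begins 54 mm behind the grasp point. The pads swing forward as they close: fully open they stand 13 mm farther back than shut.
Start: joints at [1.264, 0.264, 1.604, -0, 1.274, -0.037], TCP at [0.18, 0.651, 0.231] pointing down, gripper open.
Joint ranges: [-2.63, 2.63], [-0.94, 2.18], [0.31, 2.57], [-1.31, 4.45], [0, 2.66], [-2.55, 2.55]. Speed limits (rad/s): [2.57, 2.57, 3.14, 3.14, 3.14, 3.14].

### API

Orientations are given as a 3x3 rotation matrix whose columns are the frame's x, y, z axes.
In Python, from station import sense, camera, camera_info, close_job gives the robot as it stands.
- The arm moves only by the shell command python3 -m handwheel 'ROWS' [OPENING]. ROWS is JSON, a list of rows, each a list of 2 entries, a list of its own where there are three numbers: the shift along the world's x, y, z in m, then the turn, a rotation vector about the world's x, y, z in degrees. In form: [[[dx, dy, dz], [wx, wy, wz]], ...]. A call has 1 to 10 rows; each row is the pose to reach, as a shift and turn from the pose commanded when the call began; what a row does not reach only later rows make up. A row lasts 1/10 s, in which the tool goes at most 50 mm and 8.59 degrees, less where a joint would pass 70% of its speed; a pose out of reach is approached as far as the arm can. A call with a gripper value outside its range is refused whole. OPENING is the opening, from 0 (shut) to 1 (fully open), set as the call begins (- or left out, the last holds). The fingers move at their own pace and stop on an object; the grip force is fixed at half the most. Time passes only in rows, so rows that repeat a pose let the fingers close. It gives the time, the measured TCP pose, the force, the opening and the grip force at its end, in the units of the state.
- sense(): the state, without advancing time (a new reading comes with each control period).
- camera(name): name is "scene" or "top"; returns (picture, depth): 480x640x3 uint8, red, green, blue; 480x640 float32, m along the optical axis (not along the pixel's ray), 0 where there is no reading.
- camera_info(name): a dict with "vfov" (degrees; the focal length in pixels is half the picture's height over the tangent of half this angle, whatever the lens; pixels are square), "cx", "cy" (the principal point, pixels), "rvec" (rotation vector, rad) and "tvec" (3), from world to camera coordinates, as OpenCV has them. Camera axes: x right, y down, z forward; pixel columns grow to the right and rows downward; lengths in m; the calibration is good to about 2 mm. A picture is of the moment at which its call begins. camera_info takes no time and is no camera call.
- close_job(): hands the job in; it is judged then, once.
The state is a dict: "time": time; "joint_positions": joint angles; "qvel": joint speeds; "tau": joint torques, N m; "position": TCP position; "ee_rot": TCP orientation; "force": force on the tool from outside, world axes, zero at the start; "ft_torque": the same for the moment, N m; "grip_width": opening from 0.0 (shut) to 1.0 (fully open); "grasp_force": force on a finger pad.
Only numpy, scipy, OpenCV 4.12 (cv2) and the standard library are available. Lean on these libraries where they do the work, as an engineer would, in place of code of your own. Each camera call takes 0.05 s, during which the arm holds its last target. There are 200 camera calls.

### The job

With the carrier standing on the table, put the two white balls from the green stand into its two empty wells, one ball per well. Then take the carrier by its handle, lift it without tipping it so that no ball leaves its well, and carry it to the code reader. Finish still holding it: level, still and centred over the red window, its underside about 10 cm above the window, resting on nothing, with all four balls in their wells and the other things on the table left undisturbed.

Things in the scene. Friction and masses are not known exactly. Their poses are not given: they have to be found in the camera images.
- tray: blue four-well ball carrier (dark blue well floors), loose, about 0.3 kg, 210 (x) x 130 (y) mm plate 9 mm thick, with a white upright handle in the middle: a plain slab 40 mm long (tray x), 14 mm thick (tray y), its top 72 mm above the underside. Origin: centre of the underside; z up. The four wells are round, 44 mm wide, flat-floored and only 5 mm deep (floor 4 mm above the underside), so balls roll about loosely in them and climb out if the tray is tipped or jerked
- tray_handle (a point): centre of the grip area of the tray's handle, 56 mm above the tray's underside, on its centre line; axes as the tray: pinch across y (14 mm)
- well0 (a point): where the centre of a ball lies when it rests in the middle of well 0: at x 72, y 34 mm in the tray, 16 mm above the well's floor (11 mm above the tray's top face); axes as the tray. Holds a ball at the start
- well1 (a point): where the centre of a ball lies when it rests in the middle of well 1: at x -72, y 34 mm in the tray, 16 mm above the well's floor (11 mm above the tray's top face); axes as the tray. Empty at the start
- well2 (a point): where the centre of a ball lies when it rests in the middle of well 2: at x -72, y -34 mm in the tray, 16 mm above the well's floor (11 mm above the tray's top face); axes as the tray. Holds a ball at the start
- well3 (a point): where the centre of a ball lies when it rests in the middle of well 3: at x 72, y -34 mm in the tray, 16 mm above the well's floor (11 mm above the tray's top face); axes as the tray. Empty at the start
- ball0_center (a point): centre of a white ceramic ball, 32 mm across, about 55 g; at the start it lies loose in well 0 of the tray
- ball1_center (a point): centre of a white ceramic ball, 32 mm across, about 55 g; at the start it lies loose in well 2 of the tray
- ball2_center (a point): centre of a white ceramic ball, 32 mm across, about 55 g; at the start it lies in a shallow seat of the green stand, its centre 41 mm above the table, 13 mm above the stand's top face
- ball3_center (a point): centre of a white ceramic ball, 32 mm across, about 55 g; at the start it lies in a shallow seat of the green stand, its centre 41 mm above the table, 13 mm above the stand's top face
- stand: fixed green ball stand, 70 (x) x 160 (y) mm, 28 mm high, with two shallow seats at y +45 and -45 mm that hold a ball each. Origin: centre of the underside
- reader: fixed code reader, a black box 100 x 100 mm, 33 mm high, with a red 66 mm square window in the top. Origin: centre of the underside
- window (a point): centre of the reader's window, 34 mm above the table, looking straight up
- cup: bystander, loose: white specimen jar with red cap, 48 mm wide, 60 mm high. Origin: centre of the underside
- drops_a: bystander, loose: orange dropper bottle with white tip, 30 mm wide, 68 mm high. Origin: centre of the underside
- drops_b: bystander, loose: blue dropper bottle with white tip, 30 mm wide, 68 mm high. Origin: centre of the underside
- dish: bystander, loose: steel bowl, 84 mm wide, 45 mm high. Origin: centre of the underside
- tub: bystander, loose: yellow disposal tub with red lid, 120 mm wide, 150 mm high. Origin: centre of the underside
- glovebox: bystander, loose: white and green glove carton, 230 x 120 mm, 80 mm high. Origin: centre of the underside
Not all that is in view belongs to the job. What is shaped like the reader but blue or purple is not meant.

How it is judged:
On the way, in this order (a step that is already met when the one before it is completed fails the run):
1. every well of the carrier holds a ball, let go, while the carrier stands on the table (distance between any of ball0_center, ball1_center, ball2_center, ball3_center and well0 below 0.014 m and distance between any of ball0_center, ball1_center, ball2_center, ball3_center and well1 below 0.014 m and distance between any of ball0_center, ball1_center, ball2_center, ball3_center and well2 below 0.014 m and distance between any of ball0_center, ball1_center, ball2_center, ball3_center and well3 below 0.014 m and height (world z) of tray below 0.006 m and angle between tray's own z axis and vertical below 0.05 rad and contact force between each of ball2, ball3 and the fingers below 0.05 N), for 0.2 s.
2. the carrier is lifted clear of the table with a ball in every well (distance between any of ball0_center, ball1_center, ball2_center, ball3_center and well0 below 0.014 m and distance between any of ball0_center, ball1_center, ball2_center, ball3_center and well1 below 0.014 m and distance between any of ball0_center, ball1_center, ball2_center, ball3_center and well2 below 0.014 m and distance between any of ball0_center, ball1_center, ball2_center, ball3_center and well3 below 0.014 m and height (world z) of tray above 0.03 m), for 0.2 s.
At the end, for the whole second after the job is handed in: Carrier held in the fingers, centre within 30 mm of the window's seen from above, underside 70 to 130 mm above it, within 0.10 rad of level, still (0.03 m/s, 0.15 rad/s), off the reader, one ball in each of the four wells (centre within 14 mm of the resting point) (distance between any of ball0_center, ball1_center, ball2_center, ball3_center and well0 below 0.014 m and distance between any of ball0_center, ball1_center, ball2_center, ball3_center and well1 below 0.014 m and distance between any of ball0_center, ball1_center, ball2_center, ball3_center and well2 below 0.014 m and distance between any of ball0_center, ball1_center, ball2_center, ball3_center and well3 below 0.014 m and horizontal distance between tray and window below 0.03 m and z of tray in the frame of window between 0.07 and 0.13 m and angle between tray's own z axis and vertical below 0.1 rad and linear speed of tray below 0.03 m/s and angular speed of tray below 0.15 rad/s and contact force between tray and the fingers above 1.5 N and contact force between tray and reader below 0.05 N); the arm keeps its last pose, push and grip.
It fails at once if the carrier is tipped by more than 0.35 rad (angle between tray's own z axis and vertical above 0.35 rad).
It fails at once if a bystander is shifted by more than 30 mm or knocked over (distance of any of cup, drops_a, drops_b, dish, tub, glovebox from where it was at the start of the episode above 0.03 m or angle between any of cup, drops_a, drops_b, dish, tub, glovebox's own z axis and vertical above 0.5 rad).
It also fails if it takes over 72 s, if anything falls off the work surface, if the arm or the gripper's body presses on something with over 40 N, if the wrist force passes 120 N, or if a joint passes its speed limit or range.

## Working session

There is one attempt and no reset: what is moved stays moved. The work goes in short steps, Python scripts to look and compute and a shell command to move; the robot and the scene stay as the last step left them, time stands still between calls to the robot, and variables do not carry over. Pictures are saved under pics/ and viewed, at most 10 in all, crops included, and the job is handed in when it is done.

```bash
mkdir -p pics; ls
cat > h.py <<'E'
import numpy as np, cv2
from station import sense, camera, camera_info, close_job
def K(n):
    i=camera_info(n); f=240/np.tan(np.radians(i["vfov"])/2)
    return i,f,cv2.Rodrigues(np.array(i["rvec"],float))[0],np.array(i["tvec"],float)
def cloud(n,d):
    i,f,R,t=K(n); v,u=np.mgrid[0:480,0:640]
    P=np.stack([(u-i["cx"])/f*d,(v-i["cy"])/f*d,d],-1)
    P=(P-t)@R; P[d==0]=np.nan
    return P
def grab(n,tag):
    im,d=camera(n); cv2.imwrite(f"pics/{tag}.png",im[...,::-1]); np.savez(f"{tag}.npz",im=im,d=d)
    return im,d,cloud(n,d)
E
python3 - <<'E'
from h import *
for n in("top","scene"):
    grab(n,n+"0"); print(camera_info(n))
s=sense(); print(s)
E
```

```text
pics
{'vfov': 57.03575181145317, 'cx': 320.8264002687759, 'cy': 246.3022220162295, 'rvec': array([ 2.12472224, -2.12636858,  0.16607577]), 'tvec': array([-0.01444475,  0.52794789,  1.23098573])}
{'vfov': 53.206313842125624, 'cx': 321.06734785963164, 'cy': 251.93667084540013, 'rvec': array([ 2.07332025,  0.96839934, -0.44683637]), 'tvec': array([-0.29789568, -0.21029308,  1.55769973])}
{'time': 0.1, 'joint_positions': array([ 1.26410830e+00,  2.64744194e-01,  1.60525518e+00, -3.36516269e-06,
        1.27370729e+00, -3.68933085e-02]), 'qvel': array([ 0.00201409, -0.00110421, -0.00454643,  0.00108227,  0.00047618,
        0.00093629]), 'tau': array([-2.03437548e-04, -5.16717231e+01, -3.68586016e+01, -1.14972031e-04,
        6.56202086e-03,  1.02323764e-05]), 'position': array([0.17970565, 0.64994161, 0.23003222]), 'ee_rot': array([[-9.63825872e-01,  2.66531960e-01, -6.35156904e-04],
       [ 2.66532706e-01,  9.63823766e-01, -2.01633529e-03],
       [ 7.47615230e-05, -2.11268621e-03, -9.99997765e-01]]), 'force': array([ 0.25204979, -0.91853225, -0.11347317]), 'ft_torque': array([ 0.01492871, -0.05271731, -0.0247251 ]), 'grasp_force': 0.0, 'grip_width': 0.9970792906844403}
```

View pics/top0.png

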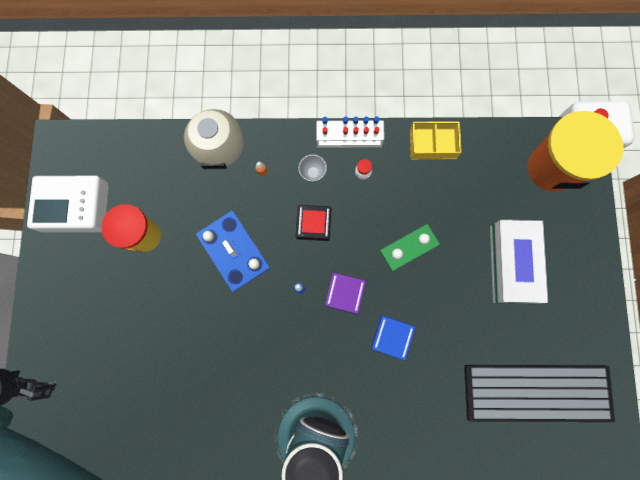

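View pics/scene0.png

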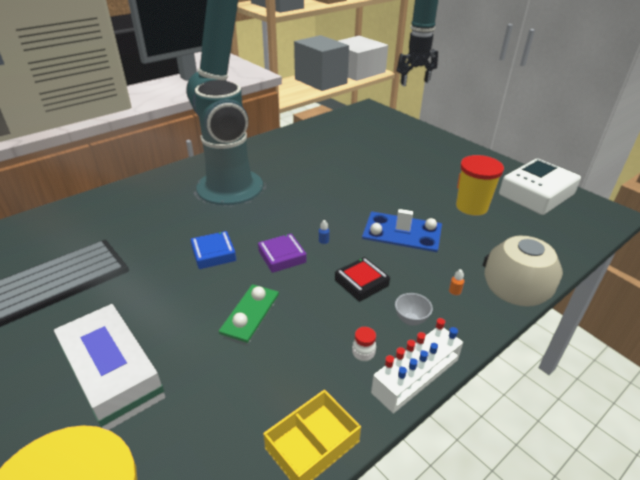

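The top view shows three reader-shaped boxes: one with a red window at (314,222), a purple one at (345,293) and a blue one at (393,338). Only the red-windowed black one fits the description. The tray is at (232,250), with balls at (208,237) and (254,264) and empty wells at (235,218) and (235,277). The stand balls are at (424,239) and (397,254). I'll confirm this in an enlarged crop and measure.

Run:
```python
from h import *
z=np.load("top0.npz"); im,d=z["im"],z["d"]; P=cloud("top",d)
cv2.imwrite("pics/crop.png",cv2.resize(im[190:360,180:450],None,fx=2.9,fy=2.9,interpolation=cv2.INTER_CUBIC)[...,::-1])
hsv=cv2.cvtColor(im,cv2.COLOR_RGB2HSV)
H,S,V=[hsv[...,i].astype(int) for i in range(3)]
def box(r): m=np.zeros((480,640),bool); m[r[1]:r[3],r[0]:r[2]]=1; return m
def rep(n,m,zr):
    m=m&(P[...,2]>zr[0])&(P[...,2]<zr[1])
    q=P[m]; r=cv2.minAreaRect((q[:,:2]*1000).astype(np.float32))
    v,u=np.nonzero(m)
    print(n,len(q),"mean",q.mean(0).round(4),"med z",np.median(q[:,2]).round(4),"rect",np.round(r[0],1),np.round(r[1],1),round(r[2],1),"px",u.mean().round(1),v.mean().round(1))
rep("tray",box((190,205,275,297))&(H>100)&(H<130)&(S>120),(-.01,.03))
rep("stand",box((375,218,445,275))&(H>40)&(H<85)&(S>120),(.01,.05))
rep("window",box((290,200,335,245))&((H<8)|(H>172))&(S>150),(.01,.06))
w=(S<70)&(V>130)
for n,r in dict(b_a=(200,228,217,246),b_b=(246,256,263,273),b_s1=(416,230,433,248),b_s2=(389,245,406,263)).items():
    m=box(r)&w; rep(n,m,(.0,.2))
    q=P[m&(P[...,2]>.0)]
    A=np.c_[2*q,np.ones(len(q))]; # sphere with known radius
    from scipy.optimize import least_squares
    s=least_squares(lambda c:np.linalg.norm(q-c,axis=1)-.016,q.mean(0)-[0,0,.01],loss="soft_l1",f_scale=.001); print("  sphere",s.x.round(4),np.abs(s.fun).mean().round(4))
m=box((215,232,246,266))&w; rep("handle",m,(.055,.09)); rep("handle all",m,(.02,.09))
for n,r in dict(cup=(353,155,375,182),dropsb=(290,278,306,296),da=(252,158,270,178)).items():
    m=box(r); rep(n,m,(.02,.2))
rep("table",box((300,360,360,385)),(-.1,.1))
```

```text
tray 2605 mean [0.5186 0.2477 0.0075] med z 0.0077 rect [524.8 251.5] [215.9 131.5] 33.8 px 232.9 251.8
stand 1068 mean [ 0.5269 -0.2716  0.0275] med z 0.0276 rect [ 528.5 -273.1] [ 70.  161.3] 29.0 px 408.8 247.5
window 500 mean [0.6049 0.0074 0.0336] med z 0.0337 rect [604.9   7.6] [67.7 67.5] 87.5 px 313.3 221.2
b_a 87 mean [0.5634 0.3194 0.0296] med z 0.0307 rect [563.8 320.2] [28.  28.8] 44.8 px 207.5 235.6
  sphere [0.5648 0.3229 0.0198] 0.0018
b_b 93 mean [0.4809 0.1819 0.0287] med z 0.0302 rect [481.8 183. ] [30.5 29.9] 50.7 px 253.4 263.3
  sphere [0.4818 0.1836 0.019 ] 0.0014
b_s1 99 mean [ 0.5498 -0.3118  0.0493] med z 0.0516 rect [ 551.5 -314.6] [30.6 36.7] 28.0 px 424.0 238.4
  sphere [ 0.5508 -0.3132  0.0404] 0.002
b_s2 100 mean [ 0.506  -0.2329  0.0499] med z 0.0512 rect [ 508.8 -234. ] [29.7 34.5] 76.2 px 397.0 253.4
  sphere [ 0.5075 -0.2343  0.0408] 0.0016
handle 73 mean [0.5223 0.2496 0.0695] med z 0.0698 rect [522.8 250.5] [39.9 13.5] 34.8 px 227.6 247.0
handle all 91 mean [0.5201 0.2477 0.0638] med z 0.0688 rect [522.8 250.5] [39.9 13.5] 34.8 px 228.7 248.1
cup 241 mean [ 0.7607 -0.14    0.0509] med z 0.0572 rect [ 763.6 -141. ] [44.1 44.4] 24.1 px 363.1 168.4
dropsb 87 mean [0.4085 0.0486 0.048 ] med z 0.0428 rect [408.9  49.3] [28.  26.2] 1.5 px 298.4 287.6
da 96 mean [0.767  0.1673 0.0455] med z 0.0411 rect [769.6 168.2] [25.9 28.4] 23.7 px 259.8 167.5
table 1496 mean [ 0.1719 -0.039  -0.0006] med z -0.0006 rect [171.8 -39.2] [ 67.5 169.5] 0.1 px 329.5 372.0
```

View pics/crop.png

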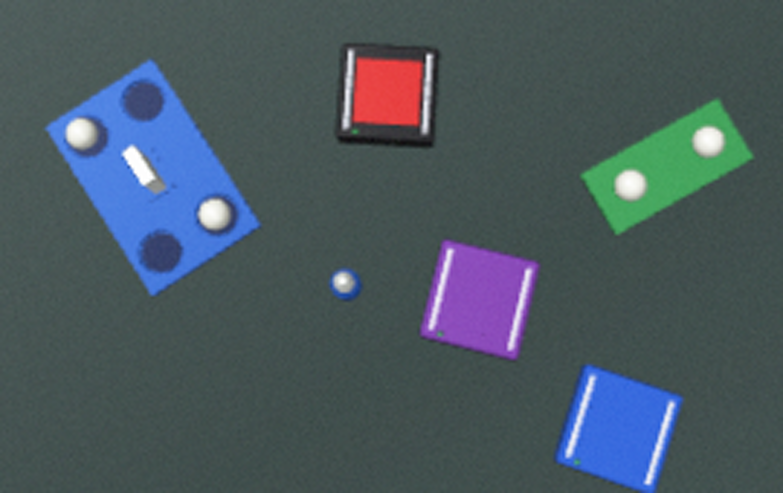

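The crop confirms it: the black box with the red window (crop 388,92) is the reader. The empty wells are at crop (142,100) and (160,250). Next I'll hover above the nearer stand ball.

```bash
python3 -m handwheel '[[[0.025,-0.04,0],[0,0,-5]],[[0.05,-0.08,0],[0,0,-10]],[[0.075,-0.12,0],[0,0,-15]],[[0.1,-0.16,0],[0,0,-20]],[[0.125,-0.2,0],[0,0,-25]],[[0.15,-0.24,0],[0,0,-30]],[[0.175,-0.28,0],[0,0,-35]],[[0.2,-0.32,0],[0,0,-40]],[[0.225,-0.36,0],[0,0,-40.5]],[[0.25,-0.4,0],[0,0,-40.5]]]' 1
python3 -m handwheel '[[[0.01,-0.049,0],[0,0,0]],[[0.02,-0.098,0],[0,0,0]],[[0.03,-0.145,0],[0,0,0]],[[0.04,-0.194,-0.01],[0,0,0]],[[0.05,-0.242,-0.02],[0,0,0]],[[0.057,-0.29,-0.03],[0,0,0]],[[0.063,-0.338,-0.04],[0,0,0]],[[0.07,-0.386,-0.06],[0,0,0]],[[0.075,-0.43,-0.08],[0,0,0]],[[0.077,-0.465,-0.1],[0,0,0]]]'
python3 -m handwheel '[[[0.0,-0.02,0],[0,0,0]],[[0,-0.02,0],[0,0,0]],[[0,-0.02,0],[0,0,0]],[[0,-0.02,0],[0,0,0]]]'
python3 - <<'E'
from h import *
s=sense(); print(s["ee_rot"].round(3),s["joint_positions"].round(3))
z=np.load("top0.npz"); im,d=z["im"],z["d"]; P=cloud("top",d)
hsv=cv2.cvtColor(im,cv2.COLOR_RGB2HSV); V=hsv[...,2]
for r in((222,210,248,228),(226,268,245,286)):
    m=np.zeros((480,640),bool); m[r[1]:r[3],r[0]:r[2]]=1
    m&=(hsv[...,0]>100)&(hsv[...,0]<130)&(hsv[...,1]>120)&(V<150); print(m.sum(),P[m].mean(0).round(4),P[m].min(0),P[m].max(0))
E
```

```text
time: 1.1
position: [0.4302, 0.2487, 0.231]
ee_rot: [[-0.56, 0.829, -0.0], [0.829, 0.56, -0.0], [0.0, -0.0, -1.0]]
force: [0.7, 0.4, -0.7]
grip_width: 0.999
grasp_force: 0.0
time: 2.1
position: [0.5069, -0.2171, 0.1305]
ee_rot: [[-0.559, 0.829, 0.0], [0.829, 0.559, -0.0], [-0.001, 0.0, -1.0]]
force: [0.2, -0.3, -0.3]
grip_width: 0.998
grasp_force: 0.0
time: 2.5
position: [0.507, -0.2335, 0.1315]
ee_rot: [[-0.56, 0.828, 0.0], [0.828, 0.56, 0.0], [0.0, 0.0, -1.0]]
force: [-0.5, -0.0, -0.2]
grip_width: 1.002
grasp_force: 0.0
[[-0.56   0.828  0.   ]
 [ 0.828  0.56   0.   ]
 [ 0.     0.    -1.   ]] [-0.476  0.129  1.958  0.     1.055 -1.071]
27 [0.6078 0.2644 0.0037] [ 5.94263942e-01  2.44355858e-01 -1.13389033e-04] [0.62265245 0.28232691 0.00772946]
136 [0.4439 0.2389 0.0034] [ 0.42013074  0.21231681 -0.00327387] [0.46402389 0.25760196 0.00879917]
```

```bash
python3 -m handwheel '[[[0,0,-0.03],[0,0,0]],[[0,0,-0.06],[0,0,0]],[[0,0,-0.08],[0,0,0]],[[0,0,-0.09],[0,0,0]],[[0,0,-0.099],[0,0,0]],[[0,0,-0.099],[0,0,0]]]' 0.75
python3 -m handwheel '[[[0,0,0],[0,0,0]],[[0,0,0],[0,0,0]],[[0,0,0],[0,0,0]],[[0,0,0],[0,0,0]],[[0,0,0],[0,0,0]],[[0,0,0],[0,0,0]],[[0,0,0],[0,0,0]],[[0,0,0],[0,0,0]]]' 0
python3 -m handwheel '[[[0,0,0.01],[0,0,0]],[[0,0,0.03],[0,0,0]],[[0,0,0.06],[0,0,0]],[[0,0,0.09],[0,0,0]],[[0,0,0.1],[0,0,0]],[[0,0,0.1],[0,0,0]]]'
```

```text
time: 3.1
position: [0.5067, -0.2337, 0.0319]
ee_rot: [[-0.561, 0.828, -0.001], [0.828, 0.561, 0.0], [0.001, -0.0, -1.0]]
force: [-0.4, 0.9, 0.1]
grip_width: 0.751
grasp_force: 0.0
time: 3.9
position: [0.5082, -0.2351, 0.0338]
ee_rot: [[-0.56, 0.829, 0.003], [0.829, 0.56, -0.001], [-0.002, 0.002, -1.0]]
force: [0.7, 0.9, 5.8]
grip_width: 0.337
grasp_force: 59.1
time: 4.5
position: [0.5082, -0.2352, 0.1344]
ee_rot: [[-0.56, 0.829, 0.004], [0.829, 0.56, -0.002], [-0.004, 0.002, -1.0]]
force: [0.6, -0.5, -1.2]
grip_width: 0.338
grasp_force: 59.2
```

```bash
python3 -m handwheel '[[[0,0.02,0],[0,0,0]],[[0,0.06,0.01],[0,0,0]],[[-0.01,0.11,0.01],[0,0,0]],[[-0.015,0.16,0.01],[0,0,0]],[[-0.02,0.21,0.01],[0,0,0]],[[-0.03,0.26,0.01],[0,0,0]],[[-0.04,0.31,0.01],[0,0,0]],[[-0.05,0.36,0.01],[0,0,0]],[[-0.06,0.4,0.01],[0,0,0]],[[-0.062,0.44,0.01],[0,0,0]]]'
python3 -m handwheel '[[[0,0.02,-0.02],[0,0,0]],[[0,0.03,-0.04],[0,0,0]],[[0,0.033,-0.06],[0,0,0]],[[0,0.033,-0.07],[0,0,0]],[[0,0.033,-0.07],[0,0,0]],[[0,0.033,-0.07],[0,0,0]]]'
python3 - <<'E'
from h import *
im,d,P=grab("scene","s1")
i,f,R,t=K("scene"); s=sense(); p=s["position"]; c=R@p+t; u,v=c[0]/c[2]*f+i["cx"],c[1]/c[2]*f+i["cy"]; print(p.round(4),u,v)
u,v=int(u),int(v); cv2.imwrite("pics/s1c.png",cv2.resize(im[v-70:v+50,u-60:u+100],None,fx=5,fy=5,interpolation=cv2.INTER_CUBIC)[...,::-1])
w=np.zeros((480,640),bool); w[v-25:v+25,u-25:u+25]=1
hsv=cv2.cvtColor(im,cv2.COLOR_RGB2HSV); w&=(hsv[...,1]<60)&(hsv[...,2]>120)&(np.linalg.norm(P-p,axis=2)<.04)
q=P[w]; from scipy.optimize import least_squares
r=least_squares(lambda c:np.linalg.norm(q-c,axis=1)-.016,p+[0,0,.01],loss="soft_l1",f_scale=.001); print(len(q),r.x.round(4),np.abs(r.fun).mean())
E
```

```text
time: 5.5
position: [0.4419, 0.2069, 0.1399]
ee_rot: [[-0.561, 0.828, -0.004], [0.828, 0.561, -0.002], [0.001, -0.004, -1.0]]
force: [0.9, -0.3, -1.4]
grip_width: 0.336
grasp_force: 59.3
time: 6.1
position: [0.4446, 0.238, 0.0718]
ee_rot: [[-0.559, 0.829, -0.001], [0.829, 0.559, -0.001], [0.0, -0.001, -1.0]]
force: [0.7, -0.8, 0.2]
grip_width: 0.334
grasp_force: 59.3
[0.4453 0.2383 0.0726] 381.41341302987394 201.05021911800807
93 [0.4433 0.2415 0.0809] 0.001702893680603454
```

View pics/s1c.png

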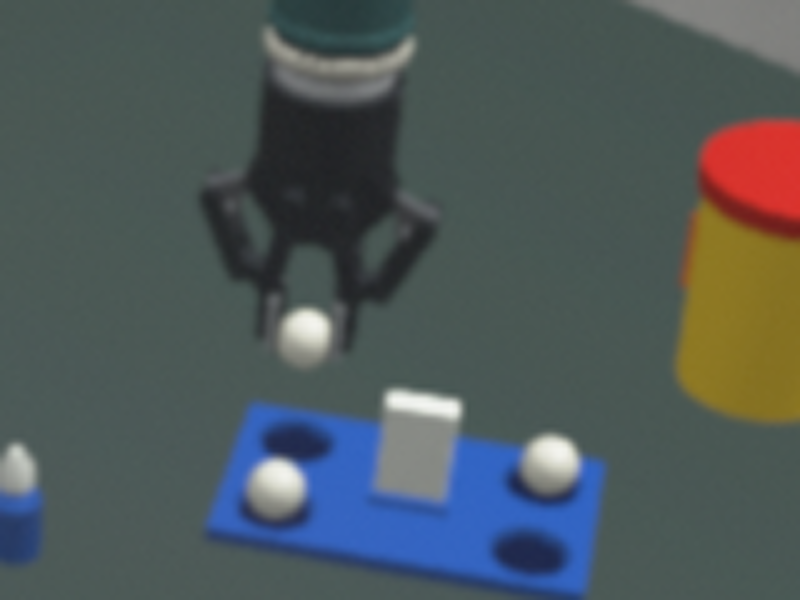

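The ball is held about 9 mm above the TCP, over the empty well at crop (297,440). Now I'll lower and release it.

```bash
python3 -m handwheel '[[[0,0,-0.02],[0,0,0]],[[0,0,-0.04],[0,0,0]],[[0,0,-0.05],[0,0,0]],[[0,0,-0.056],[0,0,0]],[[0,0,-0.059],[0,0,0]],[[0,0,-0.059],[0,0,0]],[[0,0,-0.059],[0,0,0]]]'
python3 -m handwheel '[[[0,0,0],[0,0,0]],[[0,0,0],[0,0,0]],[[0,0,0],[0,0,0]],[[0,0,0],[0,0,0]],[[0,0,0],[0,0,0]]]' 0.6
python3 -m handwheel '[[[0,0,0.01],[0,0,0]],[[0,0,0.03],[0,0,0]],[[0,0,0.07],[0,0,0]],[[0,0,0.12],[0,0,0]],[[0,0,0.13],[0,0,0]]]'
```

```text
time: 6.85
position: [0.4456, 0.2389, 0.014]
ee_rot: [[-0.56, 0.829, 0.001], [0.829, 0.56, 0.001], [-0.0, 0.001, -1.0]]
force: [0.3, -0.0, -0.7]
grip_width: 0.338
grasp_force: 59.3
time: 7.35
position: [0.445, 0.2386, 0.0134]
ee_rot: [[-0.56, 0.829, 0.0], [0.829, 0.56, 0.0], [-0.0, 0.0, -1.0]]
force: [-0.0, -0.0, 0.1]
grip_width: 0.601
grasp_force: 0.0
time: 7.85
position: [0.449, 0.2406, 0.1505]
ee_rot: [[-0.56, 0.829, 0.011], [0.829, 0.56, 0.005], [-0.002, 0.012, -1.0]]
force: [0.9, -0.1, 0.5]
grip_width: 0.6
grasp_force: 0.0
```

```bash
python3 -m handwheel '[[[0.01,-0.04,0],[0,0,0]],[[0.02,-0.09,0],[0,0,0]],[[0.03,-0.14,0],[0,0,0]],[[0.04,-0.18,0],[0,0,0]],[[0.05,-0.23,0],[0,0,0]],[[0.06,-0.28,0],[0,0,0]],[[0.07,-0.33,0],[0,0,0]],[[0.08,-0.38,0],[0,0,0]],[[0.09,-0.42,0],[0,0,0]],[[0.1,-0.47,0],[0,0,0]]]' 0.75
python3 -m handwheel '[[[0.005,-0.04,0],[0,0,0]],[[0.005,-0.07,-0.01],[0,0,0]],[[0.005,-0.082,-0.012],[0,0,0]],[[0.005,-0.082,-0.012],[0,0,0]],[[0.005,-0.082,-0.012],[0,0,0]]]'
python3 - <<'E'
from h import *
from scipy.optimize import least_squares
im,d,P=grab("top","t1"); hsv=cv2.cvtColor(im,cv2.COLOR_RGB2HSV); w=(hsv[...,1]<70)&(hsv[...,2]>130)
for c0 in([.445,.239,.02],[.565,.32,.02],[.482,.183,.02],[.507,-.2335,.041]):
    q=P[w&(np.linalg.norm(P-np.array(c0),axis=2)<.03)]
    print(c0,len(q),least_squares(lambda c:np.linalg.norm(q-c,axis=1)-.016,c0,loss="soft_l1",f_scale=.001).x.round(4) if len(q)>5 else "")
im,d,P=grab("scene","s2"); hsv=cv2.cvtColor(im,cv2.COLOR_RGB2HSV); w=(hsv[...,1]<70)&(hsv[...,2]>130)
p=np.array([.55,-.3125,.041]); q=P[w&(np.linalg.norm(P-p,axis=2)<.03)]; print(len(q),least_squares(lambda c:np.linalg.norm(q-c,axis=1)-.016,p,loss="soft_l1",f_scale=.001).x.round(4))
E
```

```text
time: 8.85
position: [0.5448, -0.2322, 0.1437]
ee_rot: [[-0.56, 0.829, 0.0], [0.829, 0.56, 0.0], [-0.0, 0.001, -1.0]]
force: [0.8, 0.2, -0.7]
grip_width: 0.749
grasp_force: 0.0
time: 9.35
position: [0.5495, -0.3114, 0.1312]
ee_rot: [[-0.56, 0.829, -0.001], [0.829, 0.56, 0.001], [0.001, 0.0, -1.0]]
force: [-0.7, -0.1, -0.1]
grip_width: 0.748
grasp_force: 0.0
[0.445, 0.239, 0.02] 93 [0.4446 0.2397 0.0193]
[0.565, 0.32, 0.02] 87 [0.5642 0.3232 0.0197]
[0.482, 0.183, 0.02] 93 [0.4813 0.1833 0.0191]
[0.507, -0.2335, 0.041] 0 
170 [ 0.5507 -0.3098  0.0421]
```

Ball one is in its well (0.4446, 0.2397). Next I'll pick up the second.

```bash
python3 -m handwheel '[[[0,0,-0.03],[0,0,0]],[[0,0,-0.06],[0,0,0]],[[0,0,-0.08],[0,0,0]],[[0,0,-0.09],[0,0,0]],[[0,0,-0.099],[0,0,0]],[[0,0,-0.099],[0,0,0]]]'
python3 -m handwheel '[[[0,0,0],[0,0,0]],[[0,0,0],[0,0,0]],[[0,0,0],[0,0,0]],[[0,0,0],[0,0,0]],[[0,0,0],[0,0,0]],[[0,0,0],[0,0,0]],[[0,0,0],[0,0,0]],[[0,0,0],[0,0,0]]]' 0
python3 -m handwheel '[[[0,0,0.01],[0,0,0]],[[0,0,0.03],[0,0,0]],[[0,0,0.06],[0,0,0]],[[0,0,0.09],[0,0,0]],[[0,0,0.11],[0,0,0]],[[0,0,0.12],[0,0,0]]]'
```

```text
time: 10.05
position: [0.5495, -0.3116, 0.0318]
ee_rot: [[-0.56, 0.828, -0.001], [0.828, 0.56, 0.001], [0.001, -0.0, -1.0]]
force: [-0.2, 0.2, -0.4]
grip_width: 0.757
grasp_force: 0.0
time: 10.85
position: [0.551, -0.3132, 0.0339]
ee_rot: [[-0.56, 0.829, 0.003], [0.829, 0.56, -0.001], [-0.003, 0.001, -1.0]]
force: [0.2, 1.0, 5.9]
grip_width: 0.337
grasp_force: 59.2
time: 11.45
position: [0.5505, -0.3132, 0.1551]
ee_rot: [[-0.56, 0.829, 0.003], [0.829, 0.56, -0.002], [-0.003, 0.001, -1.0]]
force: [-0.8, -0.2, -1.5]
grip_width: 0.34
grasp_force: 59.2
```

```bash
python3 -m handwheel '[[[0,0.02,0],[0,0,0]],[[0.005,0.06,0],[0,0,0]],[[0.01,0.11,0],[0,0,0]],[[0.015,0.16,0],[0,0,0]],[[0.02,0.21,0],[0,0,0]],[[0.025,0.26,0],[0,0,0]],[[0.03,0.31,0],[0,0,0]],[[0.035,0.36,0],[0,0,0]],[[0.04,0.41,0],[0,0,0]],[[0.045,0.46,0],[0,0,0]]]'
python3 -m handwheel '[[[0.003,0.04,0],[0,0,0]],[[0.006,0.08,-0.02],[0,0,0]],[[0.008,0.11,-0.05],[0,0,0]],[[0.008,0.116,-0.07],[0,0,0]],[[0.008,0.116,-0.08],[0,0,0]],[[0.008,0.116,-0.08],[0,0,0]],[[0.008,0.116,-0.08],[0,0,0]]]'
python3 - <<'E'
from h import *
from scipy.optimize import least_squares
im,d,P=grab("scene","s3"); hsv=cv2.cvtColor(im,cv2.COLOR_RGB2HSV); w=(hsv[...,1]<70)&(hsv[...,2]>120)
print(sense()["position"])
p=np.array([.603,.263,.081]); q=P[w&(np.linalg.norm(P-p,axis=2)<.025)]; print(len(q),least_squares(lambda c:np.linalg.norm(q-c,axis=1)-.016,p,loss="soft_l1",f_scale=.001).x.round(4))
# dark well floor
m=(hsv[...,0]>100)&(hsv[...,0]<135)&(hsv[...,1]>100)&(hsv[...,2]<130)&(np.linalg.norm(P-np.array([.603,.263,.004]),axis=2)<.035)
q=P[m]; print(len(q),q.mean(0).round(4),cv2.minEnclosingCircle((q[:,:2]*1000).astype(np.float32)))
cv2.imwrite("pics/s3c.png",cv2.resize(im[150:280,330:480],None,fx=4,fy=4)[...,::-1])
E
```

```text
time: 12.45
position: [0.5923, 0.1481, 0.1504]
ee_rot: [[-0.56, 0.828, -0.003], [0.828, 0.56, -0.001], [0.001, -0.003, -1.0]]
force: [1.7, -0.6, -1.5]
grip_width: 0.334
grasp_force: 59.3
time: 13.15
position: [0.6022, 0.2609, 0.0722]
ee_rot: [[-0.559, 0.829, -0.001], [0.829, 0.559, -0.0], [0.0, -0.001, -1.0]]
force: [0.3, -0.4, -0.2]
grip_width: 0.335
grasp_force: 59.3
[0.60302187 0.26099821 0.07318226]
110 [0.6018 0.2637 0.0808]
122 [0.6043 0.2609 0.0054] ((604.847900390625, 260.1123962402344), 31.759204864501953)
```

View pics/s3c.png

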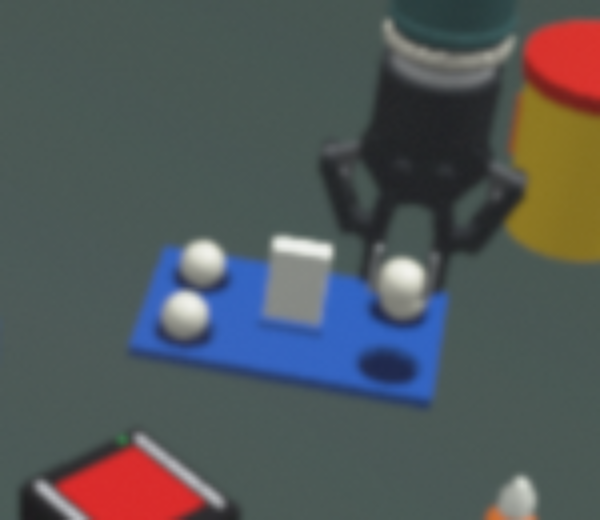

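The held ball (crop 402,280) lines up with the last empty well (crop 388,365), and the tub is well clear. Lowering and releasing it, then rising.

```bash
python3 -m handwheel '[[[0,0,-0.02],[0,0,0]],[[0,0,-0.04],[0,0,0]],[[0,0,-0.05],[0,0,0]],[[0,0,-0.056],[0,0,0]],[[0,0,-0.059],[0,0,0]],[[0,0,-0.059],[0,0,0]],[[0,0,-0.059],[0,0,0]]]'
python3 -m handwheel '[[[0,0,0],[0,0,0]],[[0,0,0],[0,0,0]],[[0,0,0],[0,0,0]],[[0,0,0],[0,0,0]],[[0,0,0],[0,0,0]]]' 0.6
python3 -m handwheel '[[[0,0,0.01],[0,0,0]],[[0,0,0.03],[0,0,0]],[[0,0,0.07],[0,0,0]],[[0,0,0.12],[0,0,0]],[[0,0,0.13],[0,0,0]],[[0,-0.05,0.13],[0,0,-8]],[[0,-0.1,0.13],[0,0,-16]],[[0,-0.15,0.13],[0,0,-24]],[[0,-0.2,0.13],[0,0,-32]],[[0,-0.24,0.13],[0,0,-40]]]'
python3 - <<'E'
from h import *
from scipy.optimize import least_squares
im,d,P=grab("top","t2"); hsv=cv2.cvtColor(im,cv2.COLOR_RGB2HSV); w=(hsv[...,1]<70)&(hsv[...,2]>130)
for c0 in([.445,.239,.02],[.565,.32,.02],[.482,.183,.02],[.603,.263,.02]):
    q=P[w&(np.linalg.norm(P-np.array(c0),axis=2)<.03)]
    print(c0,len(q),least_squares(lambda c:np.linalg.norm(q-c,axis=1)-.016,c0,loss="soft_l1",f_scale=.001).x.round(4) if len(q)>5 else "")
q=P[w&(np.linalg.norm(P-np.array([.523,.251,.07]),axis=2)<.03)&(P[...,2]>.06)]
print(len(q),q.mean(0).round(4),cv2.minAreaRect((q[:,:2]*1000).astype(np.float32)))
b=(hsv[...,0]>100)&(hsv[...,0]<130)&(hsv[...,1]>120)&(np.linalg.norm(P-np.array([.523,.251,.01]),axis=2)<.14)&(P[...,2]<.03)
print(b.sum(),cv2.minAreaRect((P[b][:,:2]*1000).astype(np.float32)))
cv2.imwrite("pics/t2c.png",cv2.resize(im[200:300,180:340],None,fx=4,fy=4)[...,::-1])
E
```

```text
time: 13.9
position: [0.6033, 0.2618, 0.0142]
ee_rot: [[-0.56, 0.829, 0.001], [0.829, 0.56, 0.001], [-0.0, 0.001, -1.0]]
force: [0.0, 0.1, -1.0]
grip_width: 0.334
grasp_force: 59.3
time: 14.4
position: [0.6026, 0.2616, 0.0133]
ee_rot: [[-0.56, 0.829, 0.0], [0.829, 0.56, 0.0], [-0.0, 0.0, -1.0]]
force: [-0.2, -0.2, 0.6]
grip_width: 0.599
grasp_force: 0.0
time: 15.4
position: [0.6022, 0.019, 0.1438]
ee_rot: [[0.11, 0.994, 0.001], [0.994, -0.11, -0.0], [-0.0, 0.001, -1.0]]
force: [0.1, 1.1, 0.4]
grip_width: 0.6
grasp_force: 0.0
[0.445, 0.239, 0.02] 92 [0.4447 0.2402 0.019 ]
[0.565, 0.32, 0.02] 86 [0.5642 0.3229 0.0194]
[0.482, 0.183, 0.02] 92 [0.4813 0.1832 0.019 ]
[0.603, 0.263, 0.02] 91 [0.6025 0.2615 0.019 ]
71 [0.5219 0.2495 0.0705] ((522.968505859375, 250.46734619140625), (39.91094207763672, 12.930418968200684), 35.479896545410156)
2378 ((525.5125732421875, 251.88311767578125), (217.08663940429688, 130.8929443359375), 33.88156509399414)
```

View pics/t2c.png

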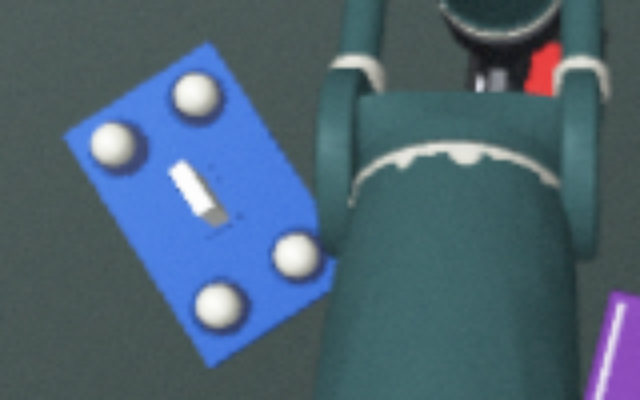

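All four wells hold balls: crop (116,144), (197,94), (297,255), (219,305). The handle is at crop (197,192). I'll swing back over it, turned 90°.

```bash
python3 -m handwheel '[[[-0.01,0.03,0.017],[0,0,-6]],[[-0.02,0.06,0.017],[0,0,-12]],[[-0.03,0.09,0.017],[0,0,-18]],[[-0.04,0.12,0.017],[0,0,-24]],[[-0.05,0.15,0.017],[0,0,-31]],[[-0.06,0.18,0.017],[0,0,-38]],[[-0.07,0.21,0.017],[0,0,-45]],[[-0.0795,0.228,0.017],[0,0,-50]],[[-0.0795,0.228,0.017],[0,0,-50]],[[-0.0795,0.228,0.017],[0,0,-50]]]' 0.7
python3 -m handwheel '[[[0,0,-0.03],[0,0,0]],[[0,0,-0.06],[0,0,0]],[[0,0,-0.09],[0,0,0]],[[0,0,-0.105],[0,0,0]],[[0,0,-0.115],[0,0,0]],[[0,0,-0.123],[0,0,0]],[[0,0,-0.123],[0,0,0]],[[0,0,-0.123],[0,0,0]]]'
python3 -m handwheel '[[[0,0,0],[0,0,0]],[[0,0,0],[0,0,0]],[[0,0,0],[0,0,0]],[[0,0,0],[0,0,0]]]' 0.35
python3 -m handwheel '[[[0,0,0],[0,0,0]],[[0,0,0],[0,0,0]],[[0,0,0],[0,0,0]]]' 0.25
python3 - <<'E'
from h import *
im,d,P=grab("scene","s4")
cv2.imwrite("pics/s4c.png",cv2.resize(im[150:280,330:480],None,fx=4,fy=4)[...,::-1])
E
```

```text
time: 16.45
position: [0.5228, 0.2499, 0.1605]
ee_rot: [[0.827, 0.563, 0.0], [0.563, -0.827, -0.0], [0.0, 0.0, -1.0]]
force: [0.6, 0.1, -0.3]
grip_width: 0.698
grasp_force: 0.0
time: 17.25
position: [0.524, 0.2498, 0.0383]
ee_rot: [[0.829, 0.56, 0.002], [0.56, -0.829, 0.001], [0.002, 0.0, -1.0]]
force: [-0.1, -0.1, 0.8]
grip_width: 0.705
grasp_force: 0.0
time: 17.65
position: [0.5232, 0.2497, 0.0377]
ee_rot: [[0.829, 0.56, 0.001], [0.56, -0.829, 0.0], [0.001, 0.0, -1.0]]
force: [-0.4, 0.2, 0.4]
grip_width: 0.352
grasp_force: 0.0
time: 17.95
position: [0.523, 0.2496, 0.0372]
ee_rot: [[0.829, 0.56, -0.0], [0.56, -0.829, -0.0], [-0.0, -0.0, -1.0]]
force: [-0.4, 0.7, -0.2]
grip_width: 0.251
grasp_force: 0.0
```

View pics/s4c.png

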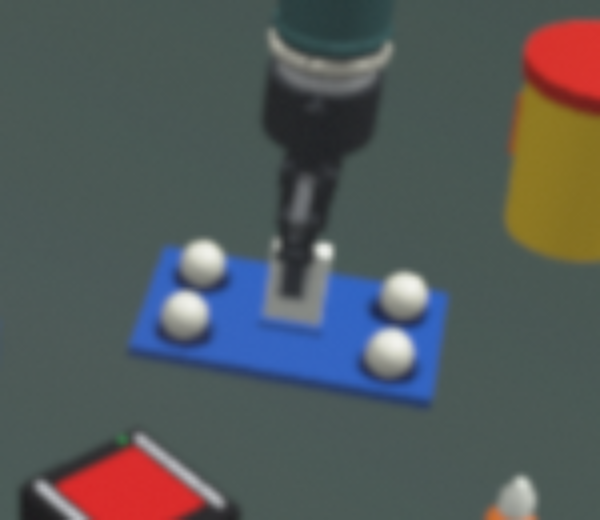

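The fingers straddle the handle at crop (300,280), and all four balls are seated. Next: close in small steps, then lift slowly.

```bash
python3 -m handwheel '[[[0,0,0],[0,0,0]],[[0,0,0],[0,0,0]]]' 0.2
python3 -m handwheel '[[[0,0,0],[0,0,0]],[[0,0,0],[0,0,0]]]' 0.16
python3 -m handwheel '[[[0,0,0],[0,0,0]],[[0,0,0],[0,0,0]],[[0,0,0],[0,0,0]],[[0,0,0],[0,0,0]],[[0,0,0],[0,0,0]],[[0,0,0],[0,0,0]],[[0,0,0],[0,0,0]],[[0,0,0],[0,0,0]]]' 0
python3 -m handwheel '[[[0,0,0.001],[0,0,0]],[[0,0,0.002],[0,0,0]],[[0,0,0.003],[0,0,0]],[[0,0,0.004],[0,0,0]],[[0,0,0.005],[0,0,0]],[[0,0,0.006],[0,0,0]],[[0,0,0.007],[0,0,0]],[[0,0,0.008],[0,0,0]],[[0,0,0.009],[0,0,0]],[[0,0,0.01],[0,0,0]]]'
python3 - <<'E'
from h import *
im,d,P=grab("scene","s5"); s=sense(); print(s["ft_torque"].round(2),s["position"])
hsv=cv2.cvtColor(im,cv2.COLOR_RGB2HSV)
b=(hsv[...,0]>100)&(hsv[...,0]<130)&(hsv[...,1]>150)&(hsv[...,2]>130)&(np.linalg.norm(P-np.array([.523,.251,.015]),axis=2)<.13)
q=P[b]; q=q[q[:,2]>np.median(q[:,2])-.004]
for _ in range(2):
    c=q.mean(0); n=np.linalg.svd(q-c)[2][2]; r=(q-c)@n; q=q[abs(r)<.004]
n*=np.sign(n[2]); print(len(q),"z",c[2].round(4),"n",n.round(4))
E
```

```text
time: 18.2
position: [0.523, 0.2495, 0.0372]
ee_rot: [[0.829, 0.56, -0.0], [0.56, -0.829, -0.0], [-0.0, -0.0, -1.0]]
force: [0.9, 0.3, -0.4]
grip_width: 0.197
grasp_force: 0.0
time: 18.4
position: [0.5229, 0.2498, 0.0373]
ee_rot: [[0.829, 0.56, -0.0], [0.56, -0.829, 0.0], [-0.0, -0.0, -1.0]]
force: [-1.1, 0.9, 0.7]
grip_width: 0.166
grasp_force: 10.1
time: 19.2
position: [0.523, 0.2498, 0.0374]
ee_rot: [[0.829, 0.56, -0.0], [0.56, -0.829, 0.0], [0.0, -0.0, -1.0]]
force: [-3.6, 2.8, 3.4]
grip_width: 0.158
grasp_force: 59.6
time: 20.2
position: [0.5231, 0.2496, 0.0474]
ee_rot: [[0.829, 0.56, 0.0], [0.56, -0.829, 0.0], [0.0, 0.0, -1.0]]
force: [-0.1, -1.1, -4.7]
grip_width: 0.154
grasp_force: 58.4
[-0.05  0.03 -0.06] [0.52314107 0.24964293 0.04758784]
1136 z 0.0205 n [ 0.0012 -0.0016  1.    ]
```

Lifted and level. I'll continue straight up.

```bash
python3 -m handwheel '[[[0,0,0.002],[0,0,0]],[[0,0,0.005],[0,0,0]],[[0,0,0.009],[0,0,0]],[[0,0,0.014],[0,0,0]],[[0,0,0.02],[0,0,0]],[[0,0,0.026],[0,0,0]],[[0,0,0.033],[0,0,0]],[[0,0,0.04],[0,0,0]],[[0,0,0.047],[0,0,0]],[[0,0,0.054],[0,0,0]]]'
python3 -m handwheel '[[[0,0,0.007],[0,0,0]],[[0,0,0.014],[0,0,0]],[[0,0,0.021],[0,0,0]],[[0,0,0.028],[0,0,0]],[[0,0,0.035],[0,0,0]],[[0,0,0.042],[0,0,0]],[[0,0,0.049],[0,0,0]],[[0,0,0.055],[0,0,0]],[[0,0,0.06],[0,0,0]],[[0,0,0.064],[0,0,0]]]'
python3 -m handwheel '[[[0,0,0.003],[0,0,0]],[[0,0,0.005],[0,0,0]],[[0,0,0.006],[0,0,0]],[[0,0,0.006],[0,0,0]]]'
python3 -m handwheel '[[[0.0003,-0.001,0],[0,0,0]],[[0.001,-0.003,0],[0,0,0]],[[0.002,-0.006,0],[0,0,0]],[[0.0034,-0.01,0],[0,0,0]],[[0.005,-0.015,0],[0,0,0]],[[0.007,-0.021,0],[0,0,0]],[[0.0095,-0.028,0],[0,0,0]],[[0.0122,-0.036,0],[0,0,0]],[[0.0149,-0.044,0],[0,0,0]],[[0.0176,-0.052,0],[0,0,0]]]'
python3 -m handwheel '[[[0.0027,-0.008,0],[0,0,0]],[[0.0054,-0.016,0],[0,0,0]],[[0.0081,-0.024,0],[0,0,0]],[[0.0108,-0.032,0],[0,0,0]],[[0.0135,-0.04,0],[0,0,0]],[[0.0162,-0.048,0],[0,0,0]],[[0.019,-0.056,0],[0,0,0]],[[0.0217,-0.064,0],[0,0,0]],[[0.0244,-0.072,0],[0,0,0]],[[0.0271,-0.08,0],[0,0,0]]]'
python3 -m handwheel '[[[0.0027,-0.008,0],[0,0,0]],[[0.0054,-0.016,0],[0,0,0]],[[0.0081,-0.024,0],[0,0,0]],[[0.0108,-0.032,0],[0,0,0]],[[0.0135,-0.04,0],[0,0,0]],[[0.0162,-0.048,0],[0,0,0]],[[0.019,-0.056,0],[0,0,0]],[[0.0217,-0.064,0],[0,0,0]],[[0.0244,-0.072,0],[0,0,0]],[[0.0271,-0.08,0],[0,0,0]]]'
python3 -m handwheel '[[[0.0027,-0.008,0],[0,0,0]],[[0.0051,-0.015,0],[0,0,0]],[[0.007,-0.021,0],[0,0,0]],[[0.0085,-0.025,0],[0,0,0]],[[0.0095,-0.028,0],[0,0,0]],[[0.0101,-0.03,0],[0,0,0]],[[0.0103,-0.0305,0],[0,0,0]],[[0.0103,-0.0305,0],[0,0,0]]]'
python3 - <<'E'
from h import *
from scipy.optimize import least_squares
im,d,P=grab("top","t3"); s=sense(); p=s["position"]; print(p,s["ft_torque"].round(2))
im,d,P=grab("scene","s6")
cv2.imwrite("pics/s6c.png",cv2.resize(im[170:320,290:470],None,fx=4,fy=4)[...,::-1])
hsv=cv2.cvtColor(im,cv2.COLOR_RGB2HSV)
b=(hsv[...,0]>100)&(hsv[...,0]<130)&(hsv[...,1]>150)&(hsv[...,2]>130)&(np.linalg.norm(P-p+[0,0,.03],axis=2)<.13)&(P[...,2]>.1)
q=P[b]; q=q[q[:,2]>np.median(q[:,2])-.004]
for _ in range(2):
    c=q.mean(0); n=np.linalg.svd(q-c)[2][2]; r=(q-c)@n; q=q[abs(r)<.004]
n*=np.sign(n[2]); print(len(q),"z",c[2].round(4),"n",n.round(4),cv2.minAreaRect((q[:,:2]*1000).astype(np.float32)))
w=(hsv[...,1]<70)&(hsv[...,2]>120); a=np.radians(34)
for lx,ly in((72,34),(-72,34),(-72,-34),(72,-34)):
    g=np.array([.605+(lx*np.cos(a)-ly*np.sin(a))/1e3,.0075+(lx*np.sin(a)+ly*np.cos(a))/1e3,c[2]+.011])
    m=P[w&(np.linalg.norm(P-g,axis=2)<.028)]
    print(g.round(3),len(m),least_squares(lambda c:np.linalg.norm(m-c,axis=1)-.016,g,loss="soft_l1",f_scale=.001).x.round(4) if len(m)>9 else "")
E
```

```text
time: 21.25
position: [0.5231, 0.2496, 0.102]
ee_rot: [[0.829, 0.56, 0.0], [0.56, -0.829, 0.0], [0.0, 0.0, -1.0]]
force: [0.2, -0.0, -5.4]
grip_width: 0.155
grasp_force: 58.4
time: 22.25
position: [0.5231, 0.2496, 0.1658]
ee_rot: [[0.829, 0.56, 0.0], [0.56, -0.829, 0.0], [0.0, 0.0, -1.0]]
force: [0.0, 1.1, -5.3]
grip_width: 0.154
grasp_force: 58.4
time: 22.65
position: [0.523, 0.2496, 0.1712]
ee_rot: [[0.829, 0.56, -0.0], [0.56, -0.829, -0.0], [-0.0, -0.0, -1.0]]
force: [0.1, 0.0, -6.3]
grip_width: 0.151
grasp_force: 58.4
time: 23.65
position: [0.5409, 0.1967, 0.1713]
ee_rot: [[0.829, 0.56, 0.0], [0.56, -0.829, -0.0], [0.0, 0.0, -1.0]]
force: [-0.2, -0.3, -4.8]
grip_width: 0.156
grasp_force: 58.4
time: 24.65
position: [0.5679, 0.1169, 0.1713]
ee_rot: [[0.829, 0.56, -0.0], [0.56, -0.829, 0.0], [-0.0, -0.0, -1.0]]
force: [0.3, 0.4, -4.9]
grip_width: 0.154
grasp_force: 58.4
time: 25.65
position: [0.5951, 0.0369, 0.1713]
ee_rot: [[0.829, 0.56, 0.0], [0.56, -0.829, -0.0], [0.0, 0.0, -1.0]]
force: [-0.4, 0.4, -5.5]
grip_width: 0.155
grasp_force: 58.4
time: 26.45
position: [0.6051, 0.0072, 0.1713]
ee_rot: [[0.829, 0.56, -0.0], [0.56, -0.829, 0.0], [0.0, -0.0, -1.0]]
force: [-0.3, 1.2, -4.9]
grip_width: 0.153
grasp_force: 58.4
[0.60503605 0.00728871 0.17126081] [ 0.02 -0.01  0.01]
1782 z 0.144 n [ 0.0023 -0.0014  1.    ] ((606.2752685546875, 8.939010620117188), (209.58055114746094, 132.63572692871094), 33.90430450439453)
[0.646 0.076 0.155] 139 [0.6474 0.0821 0.1552]
[ 0.526 -0.005  0.155] 133 [ 0.5265 -0.0007  0.1554]
[ 0.564 -0.061  0.155] 140 [ 0.5636 -0.0567  0.1549]
[0.684 0.02  0.155] 156 [0.685  0.0215 0.1549]
```

View pics/s6c.png

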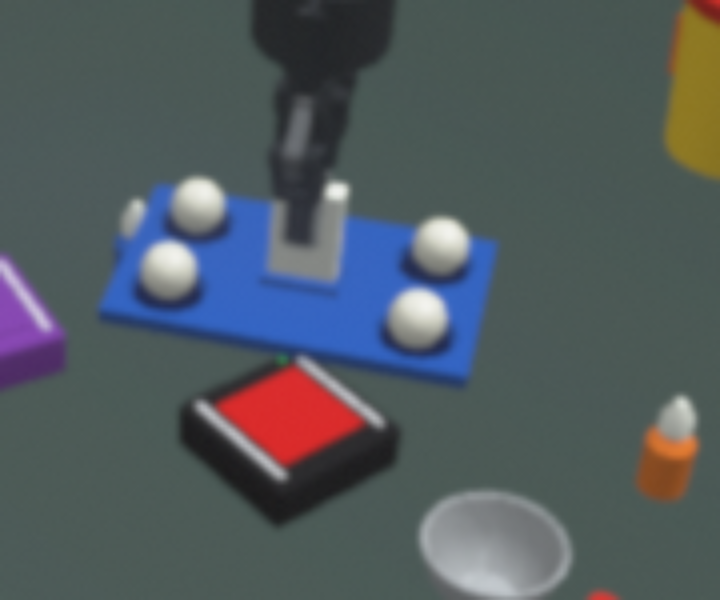

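The tray is held level. Its underside is about 101 mm above the window, it is centred to about 2 mm, and all four balls (crop (198,206), (168,271), (441,246), (418,319)) are in their wells. After a short pause to settle, I'll hand the job in.

```bash
python3 -m handwheel '[[[0,0,0],[0,0,0]],[[0,0,0],[0,0,0]],[[0,0,0],[0,0,0]],[[0,0,0],[0,0,0]],[[0,0,0],[0,0,0]],[[0,0,0],[0,0,0]],[[0,0,0],[0,0,0]],[[0,0,0],[0,0,0]]]' && python3 -c "from station import close_job; print(close_job())"
```

```text
time: 27.35
position: [0.6051, 0.0071, 0.1713]
ee_rot: [[0.829, 0.56, 0.0], [0.56, -0.829, -0.0], [0.0, 0.0, -1.0]]
force: [0.5, 0.7, -4.1]
grip_width: 0.156
grasp_force: 58.4
the job is handed in; nothing more can be done
None
```

The job is handed in at about 27 s: at my last check the arm held the carrier level and still, centred to about 2 mm and about 10 cm above the red window, with all four balls in their wells; no verdict was returned.

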